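# Set a test tile against a stepped jig with a spacer, and hold it

## Task

Stand the flat parallel spacer block in the gap behind the tile, only on the side where the gap is wide enough for it (never in the narrow side, and without shoving the tile back to make room), seated down on the jig plate, and let go of it. Then push the tile with closed fingertips at the middle of its front edge until it sits flush and square against both the spacer and the thick stop, and finish while still holding it pressed there firmly (about 10 N). Leave the wedge, the timer and the roll of tape where they are.

Things in the scene. Friction and masses are not known exactly. Their poses are not given: they have to be found in the camera images.
- jig: fixed grey metal plate 150 x 130 x 10 mm. Origin: centre of underside; x from its open front to the back fence (fence face x = 60, top z = 28 mm), y left, z up; plate top z = 10 mm. Two stops stand before the fence, at y = +24 and -24 mm. Side guides, 7 mm high, inner faces y = +-50, x -25 to 25 mm. Its x lies within 0.35 rad of the world's x.
- thin_stop: fixed steel block 8 (x) x 42 (y) x 18 mm high on the jig plate before the fence. Origin: middle of its back face at plate-top height; axes as the jig's; front face at its x = -8 mm. At jig y = +24 or -24 mm, swapped with the thick stop from run to run. The gap between it and the tile is the wide one, 15 to 21 mm at first.
- thick_stop: fixed steel block 20 mm thick (x), otherwise as the thin stop, on the other side; front face at its x = -20 mm, 12 mm farther forward than the thin stop's. The gap between it and the tile is the narrow one, 3 to 9 mm at first.
- tile: loose white ceramic tile 60 (x) x 90 (y) x 16 mm, 0.17 to 0.35 kg, flat on the jig plate (underside at z = 10 mm, top at 26 mm). Origin: centre of its underside; axes as the jig's within 0.03 rad. Its front edge is at its x = -30, its back edge at +30 mm. Pressed fully home, its origin is at jig x = 10 mm.
- spacer: loose, upright on the worktop: steel foot with parallel faces, 12 thick (x) x 30 long (y) x 24 mm high, below a grey grip tab 12 (x) x 20 (y) mm that reaches 62 mm height. Origin: centre of its underside, z up. Grip the tab across its 12 mm (x), 46 to 50 mm up. 60 g. Starts right of the jig, in either of two places; the wedge has the other.
- wedge: loose steel wedge, not to be used: same grey tab and height as the spacer, but its foot tapers along its length from about 20 mm thick to about 8 mm. Origin: centre of its underside. Leave it alone.
- timer: white bench timer 62 x 62 x 21 mm with two keys, to the left of the jig. Origin: centre of its underside. Leave it alone.
- masking_tape: roll of masking tape, 104 mm across, 25 mm high, lying at the left. Origin: centre of its underside. Leave it alone.
Mind the look-alikes: they are no part of the job. What is shaped like the tile but purple is not meant.

How it is judged:
On the way:
1. the spacer stands on the jig plate in the wide gap, in front of the thin stop, and is let go (x of spacer in the frame of thin_stop between -0.036 and -0.01 m and y of spacer in the frame of thin_stop between -0.016 and 0.016 m and z of spacer in the frame of thin_stop between -0.003 and 0.003 m and angle between the z axis of spacer and the z axis of jig, either way round below 0.15 rad and contact force between the fingers and spacer below 0.2 N and x of tile in the frame of jig between -0.006 and 0.012 m), for 0.2 s.
At the end, for the whole second after the job is handed in: Spacer free on the jig plate before the thin stop (16 mm of its middle, 2.5 mm of its face, seated within 3 mm, upright within 0.15 rad); tile flat, square within 0.03 rad, within 2 mm of home; fingers push it with over 4 N and it presses spacer or thick stop with over 2 N (x of spacer in the frame of thin_stop between -0.036 and -0.01 m and y of spacer in the frame of thin_stop between -0.016 and 0.016 m and z of spacer in the frame of thin_stop between -0.003 and 0.003 m and angle between the z axis of spacer and the z axis of jig, either way round below 0.15 rad and contact force between the fingers and spacer below 0.2 N and contact force between the fingers and tile above 4 N and (contact force between tile and spacer above 2 N or contact force between tile and thick_stop above 2 N) and angle between the x axis of tile and the x axis of jig, either way round below 0.03 rad and angle between the z axis of tile and the z axis of jig, either way round below 0.05 rad and linear speed of tile below 0.01 m/s and x of spacer in the frame of thin_stop between -0.0165 and -0.0115 m and x of tile in the frame of jig between 0.008 and 0.012 m and z of tile in the frame of jig between 0.008 and 0.012 m); the arm keeps its last pose, push and grip.
It fails at once if the spacer is put in the narrow side, in front of the thick stop (x of spacer in the frame of thick_stop between -0.045 and -0.018 m and y of spacer in the frame of thick_stop between -0.018 and 0.018 m and z of spacer in the frame of thick_stop below 0.012 m).
It fails at once if the tile is shoved back from the stops by more than about 8 mm (x of tile in the frame of jig below -0.006 m).
It fails at once if the wedge is moved by more than 20 mm (distance of wedge from where it was at the start of the episode above 0.02 m).
It fails at once if the timer is moved by more than 20 mm (distance of timer from where it was at the start of the episode above 0.02 m).
It fails at once if the masking tape is moved by more than 20 mm (distance of masking_tape from where it was at the start of the episode above 0.02 m).
It also fails if it takes over 56 s, if anything falls off the work surface, if the arm or the gripper's body presses on something with over 40 N, if the wrist force passes 120 N, or if a joint passes its speed limit or range.

## Robot

A 7-joint arm with a two-finger parallel gripper is mounted at the origin on a cart in front of the work surface, level with it; the furniture and walls round the work are solid. World frame = base frame: x ahead of the robot, y to its left, z up, the work surface at z = 0. Lengths are in m, angles in rad, forces in N, time in s.
With the tool pointing down it reaches from about 0.425 to 0.875 m from the base axis. Payload 4.7 kg.
Tool frame: the origin (TCP) lies midway between the tips of the shut fingers; the grasp point (between the pads) lies 19 mm behind it (ctrl.grip_point_offset is the distance from the TCP to the grasp point, in m); z points along the fingers, y is the line along which they close (so a half turn about z gives the same grasp; the last joint's range is limited). The gripper opens to 87 mm and grips with 3 to 60 N. Pads are 19 mm wide; open, the fingers measure 117 mm over their backs; the gripper's body (75 mm by 190 mm) begins 51 mm behind the grasp point.
Start: joints at [1.123, 0.321, -0.07, 1.45, 0.023, 1.371, -0.057], TCP at [0.29, -0.582, 0.223] pointing down, gripper open.
Joint ranges: [-2.86, 2.86], [-0.3, 2.09], [-1.38, 1.24], [0.06, 2.45], [-1.56, 4.7], [0.09, 2.05], [-2.69, 2.69]. Speed limits (rad/s): [2.57, 2.57, 3.14, 3.14, 3.14, 3.14, 3.14].

## Interface

Orientations are given as a rotation vector (axis times angle).
In Python, from bench import ctrl gives the robot as it stands.
- The arm moves only by the tool move_arm, never from a script. Its argument "increments" is text: rows parted by semicolons, each of 7 numbers parted by spaces: the shift along the world's x, y, z in mm, then the turn, a rotation vector about the world's x, y, z in degrees, then the closure in counts, from 0 (fully open) to 255 (shut). A call has exactly 8 rows; each row shifts and turns the commanded pose from where the row before left it; what a row does not reach is not made up. A row lasts 1/12 s, in which the tool goes at most 41.7 mm and 7.16 degrees, less where a joint would pass 70% of its speed; a pose out of reach is approached as far as the arm can. A call with a gripper value outside its range is refused whole. The fingers move at their own pace and stop on an object; "grip_force" is the grip in N (left out, the last holds). Time passes only in rows, so rows that do not move let the fingers close, or fill a call up. It gives the time, the measured TCP pose, the force, the opening and the grip force at its end, in the units of the state.
- ctrl.get_state(): the state, without advancing time (a new reading comes with each control period).
- ctrl.get_image(name): name is "scene" or "top"; returns a dict with "frame" (420x560x3 uint8, red, green, blue), "depth" (420x560 float32, m along the optical axis (not along the pixel's ray), 0 where there is no reading), "fx", "fy", "cx", "cy" (pixels), "position" and "orientation" of the camera in the world. Camera axes: x right, y down, z forward; pixel columns grow to the right and rows downward; lengths in m; the calibration is good to about 2 mm. A picture is of the moment at which its call begins.
- ctrl.close_job(): hands the job in; it is judged then, once.
Trained networks look in a picture, given as the dict that the camera call returned (one of the last four; its "shot" number tells which), for a name from the list of things; names that differ only in an ending like _2 or _b are one class to them, and where a whole thing is asked for, a point or a joint stands for the part that bears it (a point fixed in the world has none). Each returns a list of dicts, best first, with "score" (0 to 1); they miss things now and then, are a little off and sometimes report something else, mostly with a low value. They report only what shows in the picture. A call takes as long as a camera call. They do not tell look-alikes from the thing itself.
- ctrl.find_in(target, picture): "centre" ([x, y, z] in m, in world coordinates, good to about 4 mm: the middle of the surface that is visible of it).
- ctrl.silhouettes(target, picture): "region" (420x560 bool, what is visible of it).
The state is a dict: "time": time; "joint_positions": joint angles; "qd": joint speeds; "joint_torque": joint torques, N m; "position": TCP position; "tool_rot": TCP orientation; "ft_force": force on the tool from outside, world axes, zero at the start; "torque": the same for the moment, N m; "grip_width": opening from 0.0 (shut) to 1.0 (fully open); "grip_force": force on a finger pad.
Only numpy, scipy, OpenCV 4.12 (cv2) and the standard library are available. Lean on these libraries where they do the work, as an engineer would, in place of code of your own. Each camera call takes 0.05 s, during which the arm holds its last target. There are 200 camera calls.

## Working session

There is one attempt and no reset: what is moved stays moved. The work goes in short steps, Python scripts to look and compute and a tool call to move; the robot and the scene stay as the last step left them, time stands still between calls to the robot, and variables do not carry over. Pictures are saved under pics/ and viewed, at most 11 in all, crops included, and the job is handed in when it is done.

Besides the shell and the picture viewer there is one more tool, called after ">>>" as name(argument=value, ...), one argument or row to a line, values as JSON. move_arm: Moves the arm, as the interface text tells. Its arguments: {"type":"object","properties":{"increments":{"type":"string"},"grip_force":{"type":"number"}},"required":["increments"]}

```bash
mkdir -p pics
cat > h.py <<'E'
import numpy as np, cv2
from scipy.spatial.transform import Rotation as R
from bench import ctrl
def cloud(p):
    d=p["depth"]; v,u=np.indices(d.shape)
    c=np.stack([(u-p["cx"])/p["fx"]*d,(v-p["cy"])/p["fy"]*d,d],-1)
    o=np.array(p["orientation"])
    M=o if o.shape==(3,3) else R.from_rotvec(o).as_matrix() if o.size==3 else R.from_quat(o).as_matrix()
    w=c@M.T+np.array(p["position"]); w[d==0]=np.nan
    return w
def save(n,img,s=1):
    cv2.imwrite(n,cv2.resize(img[...,::-1],None,fx=s,fy=s,interpolation=cv2.INTER_CUBIC))
E
python3 - <<'E'
from h import *
for n in("top","scene"):
    p=ctrl.get_image(n); save(f"pics/{n}0.png",p["frame"],1.4); np.savez(f"{n}0.npz",**{k:v for k,v in p.items()})
    print(n,p["position"],p["orientation"],p["fx"])
    for t in("jig","thin_stop","thick_stop","tile","spacer","wedge","timer","masking_tape"):
        w=cloud(p)
        for r in ctrl.find_in(t,p)[:3]: print(t,np.round(r["centre"],3),round(r["score"],2))
print(ctrl.get_state())
E
```

```text
top [ 0.34667708 -0.01001948  1.28728345] [-2.12970097  2.16400111 -0.15811628] 405.2563657417354
jig [ 0.543 -0.017  0.011] 0.59
thin_stop [ 0.626 -0.016  0.031] 0.38
thick_stop [ 0.607 -0.059  0.028] 0.4
tile [ 0.57  -0.019  0.031] 0.89
tile [ 0.548 -0.193  0.009] 0.84
spacer [ 0.607 -0.06   0.029] 0.54
wedge [ 0.593 -0.329  0.032] 0.42
timer [0.442 0.196 0.02 ] 0.63
masking_tape [0.417 0.304 0.024] 0.81
scene [-0.14869687 -0.94237383  0.53972468] [-1.9051517   0.61236351 -0.40727074] 486.1028213165767
jig [ 0.536 -0.048  0.01 ] 0.61
thin_stop [ 0.624 -0.013  0.029] 0.4
tile [ 0.534 -0.202  0.014] 0.61
tile [ 0.562 -0.033  0.026] 0.59
spacer [ 0.454 -0.351  0.026] 0.63
wedge [ 0.596 -0.343  0.018] 0.89
timer [0.436 0.179 0.014] 0.5
masking_tape [0.412 0.286 0.011] 0.87
{'time': 0.9, 'joint_positions': array([ 1.12308232,  0.3209974 , -0.07010065,  1.45047072,  0.02260382,
        1.37077264, -0.05688397]), 'qd': array([-1.11520787e-03,  2.68426825e-03, -9.24440019e-04, -1.15047996e-03,
       -1.24125291e-03, -4.07241863e-04,  2.89695779e-05]), 'joint_torque': array([-2.42649849e-04, -4.91102135e+01, -4.03550221e-01, -3.12776828e+01,
       -6.37412583e-02,  3.34527728e-02, -9.67086464e-06]), 'position': array([ 0.28961941, -0.58196001,  0.22260295]), 'tool_rot': array([ 3.05805723e+00,  7.19007886e-01, -1.77526624e-05]), 'ft_force': array([-0.09407265,  1.2929196 , -0.57278858]), 'torque': array([-0.00670757, -0.00043621,  0.02274222]), 'grip_force': 0.0, 'grip_width': 0.9971575530789326}
```

View pics/top0.png

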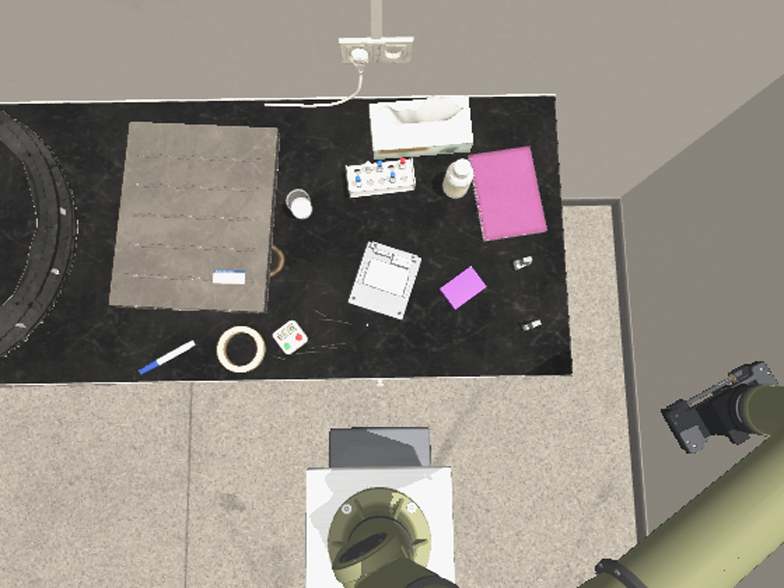

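View pics/scene0.png

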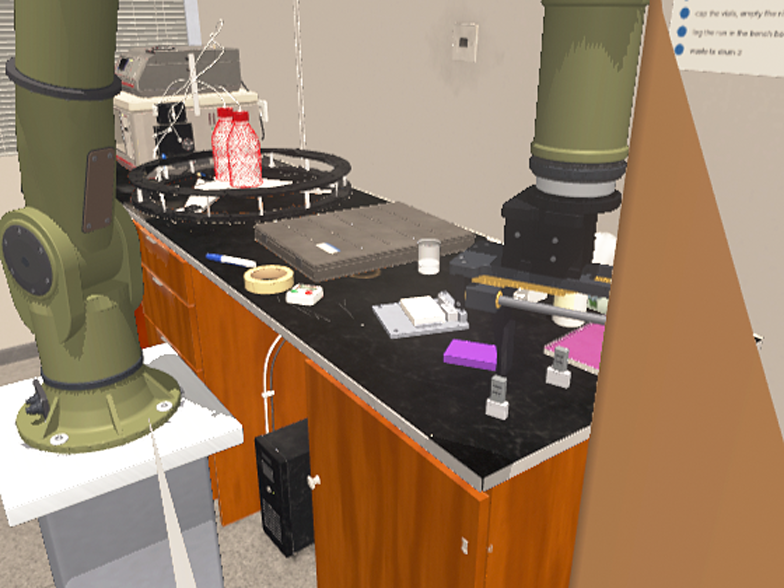

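The top view shows the jig with the white tile at (385,278), and the purple look-alike at (463,287), which is not wanted. Two tabbed pieces stand at the right, at (531,325) and (523,263). In the scene view they are at (498,398) and (560,368). Either of these two could be the spacer or the wedge, so I'll crop both, plus the jig.

Run:
```python
from h import *
T=np.load("top0.npz")["frame"];S=np.load("scene0.npz")["frame"]
def c(I,u,v,w,h): return cv2.resize(I[v-h:v+h,u-w:u+w],(400,300),interpolation=cv2.INTER_CUBIC)
m=np.vstack([np.hstack([c(S,355,284,24,18),c(S,399,262,24,18)]),np.hstack([c(T,376,210,40,30),c(T,275,200,32,24)])])
save("pics/crop0.png",m)
W=cloud(np.load("top0.npz"))
for (u,v) in((379,232),(373,188)):
    P=W[v-12:v+12,u-16:u+16].reshape(-1,3); 
    for lo,hi in((.012,.04),(.05,.075)):
        Q=P[(P[:,2]>lo)&(P[:,2]<hi)]; print(u,v,lo,len(Q),Q.mean(0).round(4),Q.min(0).round(3),Q.max(0).round(3))
```

```text
379 232 0.012 15 [ 0.4545 -0.3361  0.0263] [ 0.449 -0.341  0.017] [ 0.461 -0.331  0.036]
379 232 0.05 31 [ 0.4586 -0.3457  0.0602] [ 0.452 -0.358  0.05 ] [ 0.467 -0.336  0.07 ]
373 188 0.012 36 [ 0.597  -0.329   0.0246] [ 0.589 -0.355  0.013] [ 0.606 -0.318  0.04 ]
373 188 0.05 31 [ 0.6    -0.335   0.0608] [ 0.593 -0.344  0.051] [ 0.607 -0.326  0.066]
```

View pics/crop0.png

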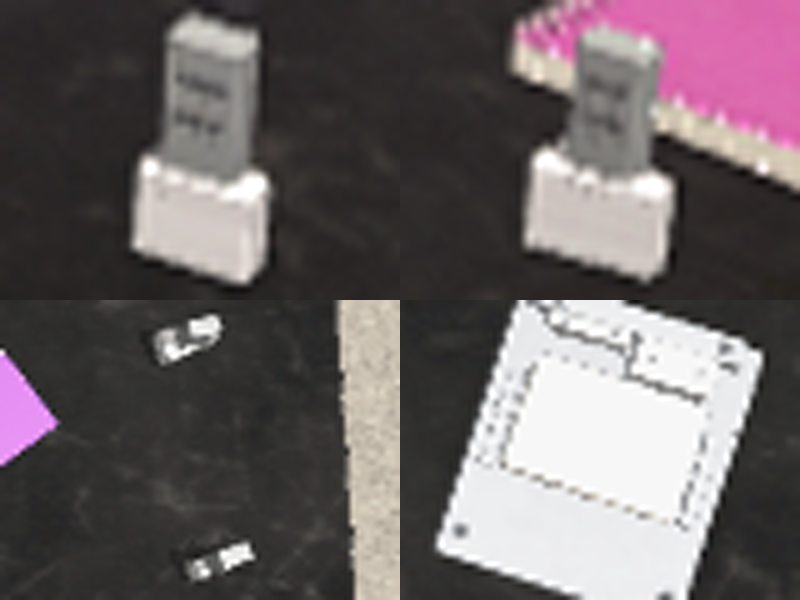

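The near piece, at (0.457,-0.345), has a parallel foot. The far one's foot widens at its left end, so it's the wedge, and the network agrees. Thin stop is on the left (jig y=+24). Next I'll fit the poses by model edges in both cameras.

```bash
cat > fit.py <<'E'
from h import *
from scipy.optimize import minimize
from scipy.ndimage import map_coordinates
def rot(o): 
    o=np.array(o); return o if o.shape==(3,3) else R.from_rotvec(o).as_matrix() if o.size==3 else R.from_quat(o).as_matrix()
def proj(p,X):
    c=(X-p["position"])@rot(p["orientation"]); return c[:,0]/c[:,2]*p["fx"]+p["cx"], c[:,1]/c[:,2]*p["fy"]+p["cy"]
def seg(a,b,n=40): return np.linspace(a,b,n)
def rect(x0,x1,y0,y1,z):
    c=np.array([[x0,y0,z],[x1,y0,z],[x1,y1,z],[x0,y1,z]],float)/1000
    return np.vstack([seg(c[i],c[(i+1)%4]) for i in range(4)])
def grad(p,s=1.0):
    f=cv2.GaussianBlur(p["frame"].astype(np.float32),(0,0),s)
    gx=cv2.Sobel(f,cv2.CV_32F,1,0);gy=cv2.Sobel(f,cv2.CV_32F,0,1)
    g=np.sqrt(gx**2+gy**2).max(-1); return np.minimum(g,250)
def tf(q,X): 
    c,s=np.cos(q[2]),np.sin(q[2]); return np.c_[X[:,0]*c-X[:,1]*s+q[0],X[:,0]*s+X[:,1]*c+q[1],X[:,2]]
def fit(p,X,q0,rng=(.012,.012,.12),pen=None):
    out=None
    G=[grad(p,2.0),grad(p,.8)]
    f=lambda q,g:-map_coordinates(g,proj(p,tf(q,X))[::-1],order=1).mean()
    r=np.random.default_rng(0); q0=np.array(q0)
    C=q0+r.uniform(-1,1,(1500,3))*rng
    C=C[np.argsort([f(q,G[0]) for q in C])[:5]]
    S=[]
    for q in C:
        for g in G: q=minimize(f,q,args=(g,),method="Nelder-Mead",options=dict(initial_simplex=np.array([q,q+[.002,0,0],q+[0,.002,0],q+[0,0,.02]]))).x
        S.append((f(q,G[1]),q))
    return min(S,key=lambda t:t[0])
JIG=np.vstack([rect(-75,75,-65,65,10)])
TILE=rect(-30,30,-45,45,26)
SP=np.vstack([rect(-6,6,-10,10,62),rect(-6,6,-15,15,24)])
E
python3 - <<'E'
from fit import *
P={n:dict(np.load(n+"0.npz")) for n in("top","scene")}
o={}
for n,p in P.items():
    for k,X,q0,rg in(("jig",JIG,(.562,-.02,-.32),(.02,.02,.1)),("tile",TILE,(.567,-.022,-.32),(.015,.015,.08)),("sp",SP,(.457,-.345,.25),(.012,.012,.4)),("wedge",rect(-6,6,-10,10,62),(.599,-.335,.2),(.012,.012,.4))):
        s,q=fit(p,X,q0,rg); o[n,k]=q; print(n,k,round(s,1),q.round(4))
    f=cv2.resize(p["frame"],None,fx=5,fy=5,interpolation=cv2.INTER_CUBIC)
    for k,X in(("jig",JIG),("tile",TILE),("sp",SP)):
        for u,v in zip(*proj(p,tf(o[n,k],X))): cv2.circle(f,(int(u*5+2),int(v*5+2)),1,(255,0,0),-1)
    P[n]["f"]=f
def c(f,u,v,w=200,h=150): return cv2.resize(f[5*v-h:5*v+h,5*u-w:5*u+w],(400,300))
save("pics/fit0.png",np.vstack([np.hstack([c(P["top"]["f"],275,200,220,165),c(P["top"]["f"],379,230)]),np.hstack([c(P["scene"]["f"],302,226,220,165),c(P["scene"]["f"],355,284)])]))
E
```

```text
top jig -249.1 [ 0.5695 -0.0215 -0.3262]
top tile -123.3 [ 0.5812 -0.0044 -0.3722]
top sp -243.3 [ 0.458  -0.3468  0.3755]
top wedge -247.7 [ 0.6002 -0.3367 -0.0498]
scene jig -191.7 [ 0.5645 -0.0334 -0.3948]
scene tile -189.4 [ 0.5739 -0.0265 -0.3688]
scene sp -217.8 [ 0.4575 -0.351   0.7181]
scene wedge -241.7 [ 0.5754 -0.3358 -0.4558]
```

View pics/fit0.png

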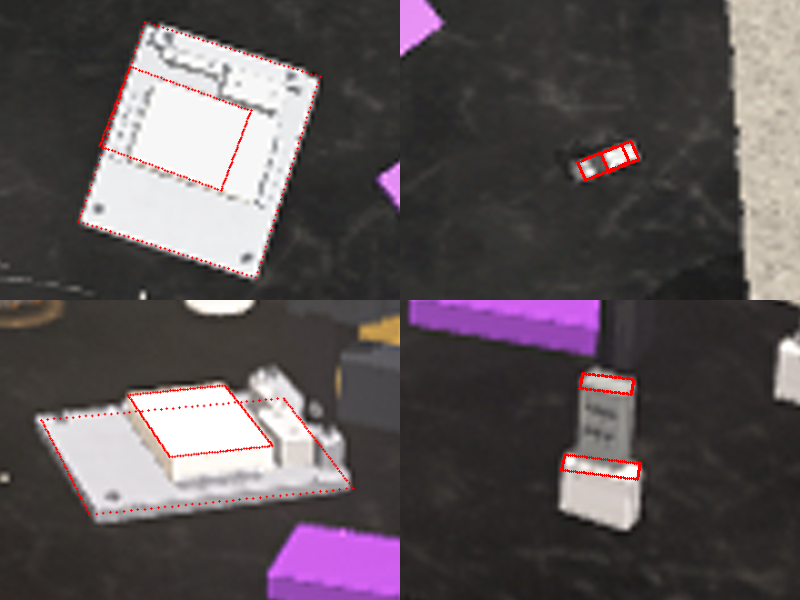

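```bash
cat >> fit.py <<'E'
def jfit(ps,Xs,q0,off,rng,w=(1,1)):
    G=[[grad(p,s) for p in ps] for s in(1.6,.7)]
    def f(q,g): return -sum(wi*map_coordinates(gi,proj(p,tf(q,X)+np.r_[o,0])[::-1],order=1).mean() for p,X,gi,o,wi in zip(ps,Xs,g,off,w))
    r=np.random.default_rng(0); q0=np.array(q0)
    C=q0+r.uniform(-1,1,(2000,3))*rng; C=C[np.argsort([f(q,G[0]) for q in C])[:5]]; S=[]
    for q in C:
        for g in G: q=minimize(f,q,args=(g,),method="Nelder-Mead",options=dict(initial_simplex=np.array([q,q+[.002,0,0],q+[0,.002,0],q+[0,0,.02]]))).x
        S.append((f(q,G[1]),q))
    return min(S,key=lambda t:t[0])
def edges(x0,x1,y0,y1,z,which):
    e=rect(x0,x1,y0,y1,z); d={"r":0,"b":1,"l":2,"f":3}; return np.vstack([e[40*d[k]:40*d[k]+40] for k in which])
E
python3 - <<'E'
from fit import *
t,s=[dict(np.load(n+"0.npz")) for n in("top","scene")]
# scene-vs-top offset from jig: fixed yaw, front+right+left-front edges
s_,q=fit(s,edges(-75,75,-65,65,10,"fr"),(.5695,-.0215,-.3262),(.01,.01,.02)); print("scene jig f,r",s_,q.round(4))
J=np.array([.5695,-.0215,-.3262]); off=q[:2]-J[:2]; 
s_,q=fit(s,JIG[:40].copy(),J,(.01,.01,.01))
# offset with yaw locked
best=min(((-map_coordinates(grad(s,.8),proj(s,tf(J+[a,b,0],edges(-75,75,-65,65,10,"frl")))[::-1],order=1).mean(),a,b) for a in np.arange(-.01,.0101,.0005) for b in np.arange(-.016,.0101,.0005)))
print("locked",best); off=np.array(best[1:])
for o in (off,):
  print("tile",jfit([s],[TILE],(.570,-.022,-.33),[o],(.02,.015,.08)))
  print("sp",jfit([t,s],[SP,SP],(.457,-.347,.35),[(0,0),o],(.012,.012,.4)))
  print("sp top",jfit([t],[SP],(.457,-.347,.35),[(0,0)],(.012,.012,.4)))
# tile in top: front edge & shadow line etc
print("tile top", jfit([t],[edges(-30,30,-45,45,26,"fr")],(.572,-.022,-.33),[(0,0)],(.015,.015,.08)))
E
```

```text
scene jig f,r -247.27959 [ 0.5615 -0.0374 -0.3304]
locked (np.float32(-199.03374), np.float64(-0.004499999999999995), np.float64(-0.008499999999999994))
tile (np.float32(-192.56454), array([ 0.57846061, -0.01785982, -0.36559217]))
sp (np.float32(-438.4233), array([ 0.45975277, -0.34541898,  0.51806555]))
sp top (np.float32(-243.3453), array([ 0.45805782, -0.34683198,  0.36235715]))
tile top (np.float32(-173.8608), array([ 0.56148123, -0.04108632, -0.32741488]))
```

Run:
```python
from fit import *
t,s=[dict(np.load(n+"0.npz")) for n in("top","scene")]
JT=np.vstack([edges(-75,75,-65,65,0,"f"),edges(-75,75,-65,65,10,"brl")])
JS=edges(-75,75,-65,65,0,"fr")
sT,J=fit(t,JT,(.5695,-.0215,-.326),(.01,.01,.05)); print("top",sT,J)
print("scene",fit(s,JS,J,(.012,.012,.05)))
g=grad(s,.8)
L=lambda o:-map_coordinates(g,proj(s,tf(J+[o[0],o[1],0],np.vstack([JS,edges(-75,0,-65,65,10,"l")])))[::-1],order=1).mean()
b=min((L(o),*o) for o in [(a,c) for a in np.arange(-.008,.0081,.0005) for c in np.arange(-.01,.0101,.0005)]); print("off",b)
off=np.array(b[1:])
STt=SP; SS=np.vstack([rect(-6,6,-10,10,62),rect(-6,6,-15,15,24),edges(-6,6,-15,15,0,"f")])
TS=np.vstack([TILE,edges(-30,30,-45,45,10,"r")])
for z in(26,):
  q=jfit([s],[TILE],(.570,-.022,-.33),[off],(.02,.015,.05)); d=q[1]-J; c,n=np.cos(J[2]),np.sin(J[2])
  print("tile",q,"in jig",d[0]*c+d[1]*n,-d[0]*n+d[1]*c)
print("sp",jfit([t,s],[SP,SS],(.457,-.347,.35),[(0,0),off],(.012,.012,.4)))
print("sp scene",jfit([s],[SS],(.457,-.347,.35),[off],(.012,.012,.5)))
# top yaw of foot/tab via bright mask
for n,p,(u,v) in(("t",t,(379,232)),("s",s,(355,284))):
    for yaw in np.arange(.1,.8,.1):
        X=SP if n=="t" else SS; o=(0,0) if n=="t" else off; G=grad(p,.8)
        m=max(map_coordinates(G,proj(p,tf((a,b,yaw),X)+np.r_[o,0])[::-1],order=1).mean() for a in np.arange(.45,.466,.001) for b in np.arange(-.355,-.338,.001)); print(n,round(yaw,1),m)
```

```text
top -249.13184 [ 0.56950328 -0.02153148 -0.32624805]
scene (np.float32(-249.28996), array([ 0.57274215, -0.0210025 , -0.33685647]))
off (np.float32(-240.73848), np.float64(0.0040000000000000105), np.float64(0.002500000000000011))
tile (np.float32(-192.56453), array([ 0.56995951, -0.02886088, -0.36559216])) in jig 0.0027811746826091393 -0.006796567942985788
sp (np.float32(-448.59152), array([ 0.45816279, -0.34960941,  0.42957997]))
sp scene (np.float32(-219.14561), array([ 0.45503634, -0.35252665,  0.55652327]))
t 0.1 236.47812
t 0.2 241.41179
t 0.3 243.14397
t 0.4 243.18501
t 0.5 242.40414
t 0.6 239.23813
t 0.7 233.79263
s 0.1 204.9007
s 0.2 210.195
s 0.3 214.40352
s 0.4 216.50772
s 0.5 217.63194
s 0.6 217.82375
s 0.7 217.10516
```

>>> move_arm(
  increments="10 15 -5 0 0 5.4 0;10 15 -5 0 0 5.4 0;10 15 -5 0 0 5.4 0;10 15 -5 0 0 5.4 0;10 15 -5 0 0 5.4 0;10 15 -5 0 0 5.4 0;10 15 -5 0 0 5.4 0;10 15 -5 0 0 5.4 0",
)

```text
time: 1.57
position: [0.37, -0.4612, 0.1825]
tool_rot: [2.574, 1.8, -0.0]
ft_force: [-0.0, 0.1, -0.2]
grip_width: 1.0
grip_force: 0.0
```

>>> move_arm(
  increments="11 14 -5 0 0 5.4 0;11 14 -5 0 0 5.4 0;11 14 -5 0 0 5.4 0;11 14 -5 0 0 5.4 0;11 14 -5 0 0 5.4 0;11 14 -5 0 0 5.4 0;11 14 -5 0 0 5.4 0;11 14 -5 0 0 5.4 0",
)

```text
time: 2.23
position: [0.4581, -0.3493, 0.1426]
tool_rot: [1.731, 2.621, -0.0]
ft_force: [0.4, 0.8, 0.0]
grip_width: 1.0
grip_force: 0.0
```

>>> move_arm(
  increments="0 2 -20 0 0 0 0;0 0 -20 0 0 0 0;0 0 -20 0 0 0 0;0 0 0 0 0 0 0;0 0 0 0 0 0 0;0 0 0 0 0 0 0;0 0 0 0 0 0 0;0 0 0 0 0 0 0",
)

```text
time: 2.9
position: [0.4584, -0.3486, 0.0841]
tool_rot: [1.736, 2.615, -0.0]
ft_force: [0.3, -0.4, 0.2]
grip_width: 0.995
grip_force: 0.0
```

>>> move_arm(
  increments="0 0 -15 0 0 0 0;0 0 -15 0 0 0 0;0 0 -15 0 0 0 0;0 0 -9 0 0 0 0;0 0 0 0 0 0 0;0 0 0 0 0 0 255;0 0 0 0 0 0 255;0 0 0 0 0 0 255",
  grip_force=20,
)

```text
time: 3.57
position: [0.4584, -0.3485, 0.0298]
tool_rot: [1.736, 2.616, -0.0]
ft_force: [-0.1, -0.3, -0.5]
grip_width: 0.856
grip_force: 0.0
```

>>> move_arm(
  increments="0 0 0 0 0 0 255;0 0 0 0 0 0 255;0 0 0 0 0 0 255;0 0 0 0 0 0 255;0 0 0 0 0 0 255;0 0 0 0 0 0 255;0 0 0 0 0 0 255;0 0 0 0 0 0 255",
)

```text
time: 4.23
position: [0.4576, -0.3479, 0.0285]
tool_rot: [-1.737, -2.618, -0.0]
ft_force: [0.0, -0.1, 0.7]
grip_width: 0.251
grip_force: 0.0
```

>>> move_arm(
  increments="0 0 0 0 0 0 255;0 0 0 0 0 0 255;0 0 0 0 0 0 255;0 0 0 0 0 0 255;0 0 0 0 0 0 255;0 0 0 0 0 0 255;0 0 0 0 0 0 255;0 0 0 0 0 0 255",
)

```text
time: 4.9
position: [0.4576, -0.3479, 0.0286]
tool_rot: [1.737, 2.618, 0.0]
ft_force: [-0.1, 0.2, -1.2]
grip_width: 0.138
grip_force: 20.0
```

Run:
```python
from fit import *
p=ctrl.get_image("scene"); np.savez("scene1.npz",**p)
save("pics/grasp.png",p["frame"][225:315,270:390],5)
st=ctrl.get_state(); print(st["position"],st["tool_rot"],st["grip_width"]*87,st["grip_force"],st["ft_force"])
```

```text
[ 0.45759904 -0.3479257   0.02854685] [1.73707543e+00 2.61761706e+00 9.40441662e-05] 11.663449601551251 19.999772786395624 [-0.13050846  0.24591595  0.02361159]
```

View pics/grasp.png

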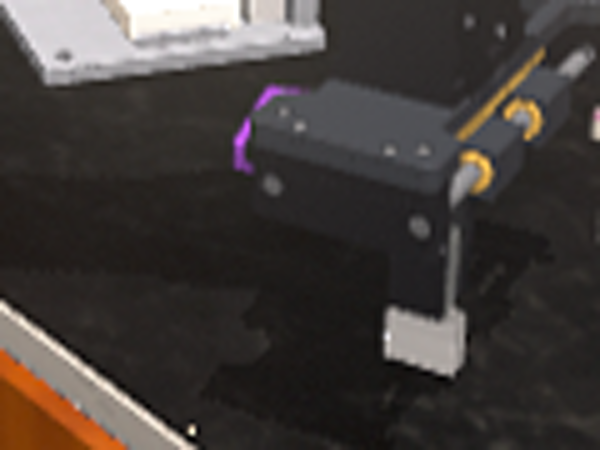

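>>> move_arm(
  increments="0 0 5 0 0 0 255;0 0 10 0 0 0 255;0 0 15 0 0 0 255;0 0 15 0 0 0 255;0 0 15 0 0 0 255;0 0 15 0 0 0 255;0 5 5 0 0 0 255;0 10 0 0 0 -2 255",
)

```text
time: 5.62
position: [0.4585, -0.3346, 0.1111]
tool_rot: [1.783, 2.581, -0.001]
ft_force: [0.2, 0.0, -1.0]
grip_width: 0.136
grip_force: 20.0
```

>>> move_arm(
  increments="10 20 0 0 0 -2.5 255;10 20 0 0 0 -2.5 255;10 20 0 0 0 -2.5 255;10 20 0 0 0 -2.5 255;10 20 0 0 0 -2.5 255;10 20 0 0 0 -2.5 255;10 20 0 0 0 -2.5 255;10 20 0 0 0 -2.5 255",
)

```text
time: 6.28
position: [0.5378, -0.1715, 0.1088]
tool_rot: [2.207, 2.236, 0.0]
ft_force: [-0.4, 0.7, -0.1]
grip_width: 0.133
grip_force: 20.0
```

>>> move_arm(
  increments="10 20 0 0 0 -2.5 255;10 20 0 0 0 -2.5 255;10 20 0 0 0 -2.5 255;10 20 0 0 0 -2.5 255;10 20 0 0 0 -2.5 255;10 20 0 0 0 -2.5 255;10 20 -15 0 0 -2.5 255;10 20 -15 0 0 -2.3 255",
)

```text
time: 6.95
position: [0.6188, -0.0116, 0.0795]
tool_rot: [2.557, 1.822, 0.003]
ft_force: [0.2, -0.6, 0.1]
grip_width: 0.13
grip_force: 20.0
```

Run:
```python
from fit import *
st=ctrl.get_state(); a=st["tool_rot"]; print(st["position"],2*np.arctan2(a[1],a[0])-np.pi/2,a,st["grip_width"]*87)
for n in("scene","top"):
    p=ctrl.get_image(n); np.savez(n+"2.npz",**p)
p=np.load("scene2.npz");t=np.load("top2.npz")
A=cv2.resize(p["frame"][185:260,245:365],(800,500),interpolation=cv2.INTER_CUBIC)
save("pics/hover.png",A)
```

```text
[ 0.61879385 -0.01155707  0.07954225] -0.33269639032483034 [2.55714094 1.8219009  0.00326181] 11.347375033571033
```

View pics/hover.png

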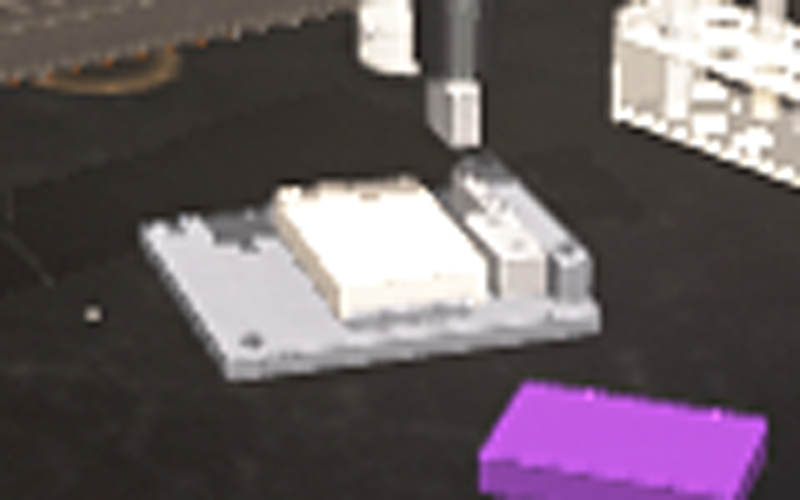

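Run:
```python
from fit import *
s=dict(np.load("scene2.npz")); t=dict(np.load("top2.npz"))
G=grad(s,.8)
JS=np.vstack([edges(-75,75,-65,65,0,"fr"),edges(-75,-10,-65,65,10,"l"),
  edges(40,60,-45,-3,28,"fr"),np.array([seg([.04,-.045,.010],[.04,-.045,.028])]).reshape(-1,3)])
sj,J=fit(s,JS,(.572,-.021,-.333),(.008,.008,.02)); print("jig",sj,J)
TS=np.vstack([TILE,edges(-30,30,-45,45,10,"f"),seg([-.03,-.045,.010],[-.03,-.045,.026])])
stl,T=fit(s,TILE,(.572,-.024,-.35),(.012,.012,.05)); print("tile",stl,T)
stl,T2=fit(s,TS,(.572,-.024,-.35),(.012,.012,.05)); print("tile2",stl,T2)
loc=lambda q,J:(lambda d,c,n:np.array([d[0]*c+d[1]*n,-d[0]*n+d[1]*c,q[2]-J[2]]))(q-J,np.cos(J[2]),np.sin(J[2]))
print("tile in jig",loc(T,J)*1000,loc(T2,J)*1000)
zb=.0795-.0285+.0
F=np.vstack([rect(-6,6,-15,15,0)[120:160],rect(-6,6,-15,15,0)[:40],rect(-6,6,-15,15,24)[120:160],rect(-6,6,-15,15,24)[:40],*[seg(np.array([a,b,0])/1000,np.array([a,b,24])/1000) for a,b in((-6,-15),(6,-15),(-6,15))]])+[0,0,zb]
f=lambda o:-map_coordinates(G,proj(s,tf((*o,-.333),F))[::-1],order=1).mean()
b=sorted((f(o),*o) for o in[(a,c) for a in np.arange(.605,.635,.0005) for c in np.arange(-.03,.015,.0005)])[:1][0]; print("spacer",b)
S=np.array([b[1],b[2],-.333]); print("sp in jig",loc(S,J)*1000)
im=cv2.resize(s["frame"][185:260,245:365],None,fx=6.5,fy=6.5,interpolation=cv2.INTER_CUBIC)
for q,X,col in((J,JS,(255,0,0)),(T,TILE,(0,0,255)),(S,F,(0,200,0))):
    for u,v in zip(*proj(s,tf(q,X))): cv2.circle(im,(int((u-245+.5)*6.5),int((v-185+.5)*6.5)),1,col,-1)
save("pics/fit2.png",im)
```

```text
jig -211.033 [ 0.57090278 -0.02378351 -0.34079707]
tile -204.52385 [ 0.57291905 -0.02769566 -0.36439155]
tile2 -186.32782 [ 0.57435453 -0.02407726 -0.343683  ]
tile in jig [  3.20789833  -3.01323655 -23.59447505] [ 3.35141043  0.87684968 -2.88592541]
spacer (np.float32(-224.18059), np.float64(0.6239999999999979), np.float64(-0.00849999999999998))
sp in jig [44.93518166 32.151666    7.79707312]
```

View pics/fit2.png

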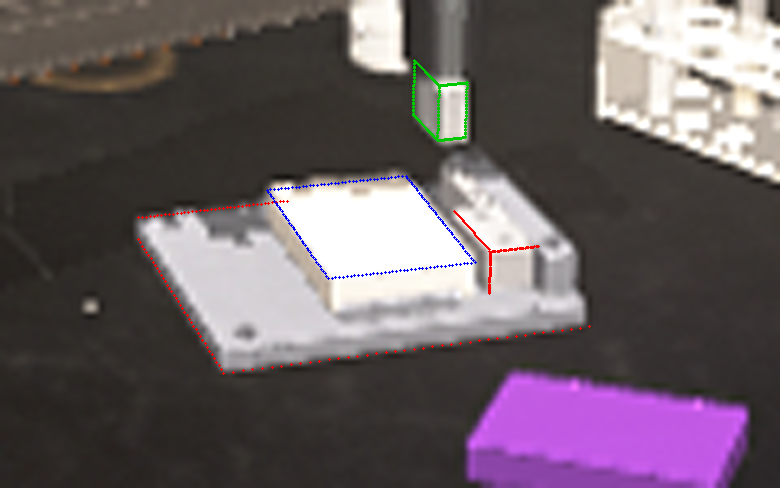

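The overlay fits. The spacer is at about jig x 44, inside the gap of about 34–52, and its y is about 5 mm too far left. I'll shift it and lower it, watching force and height.

>>> move_arm(
  increments="-1.5 -4.5 -5 0 0 0 255;0 0 -7 0 0 0 255;0 0 -6 0 0 0 255;0 0 0 0 0 0 255;0 0 -3 0 0 0 255;0 0 -3 0 0 0 255;0 0 -3 0 0 0 255;0 0 0 0 0 0 255",
)

```text
time: 7.72
position: [0.6157, -0.0176, 0.051]
tool_rot: [-2.556, -1.825, 0.001]
ft_force: [0.4, 0.1, -1.2]
grip_width: 0.135
grip_force: 20.0
```

>>> move_arm(
  increments="1 -0.3 -2 0 0 0 255;0 0 -3 0 0 0 255;0 0 -3 0 0 0 255;0 0 -2 0 0 0 255;0 0 -1 0 0 0 255;0 0 0 0 0 0 255;0 0 0 0 0 0 255;0 0 0 0 0 0 255",
)

```text
time: 8.38
position: [0.6172, -0.0177, 0.0407]
tool_rot: [2.556, 1.826, 0.0]
ft_force: [0.9, 0.7, -1.3]
grip_width: 0.135
grip_force: 20.0
```

>>> move_arm(
  increments="0 0 -1 0 0 0 255;0 0 -1 0 0 0 255;0 0 -0.6 0 0 0 255;0 0 0 0 0 0 255;0 0 0 0 0 0 255;0 0 0 0 0 0 255;0 0 0 0 0 0 255;0 0 0 0 0 0 255",
)

```text
time: 9.05
position: [0.6173, -0.0178, 0.0384]
tool_rot: [2.556, 1.825, 0.0]
ft_force: [-0.7, -0.1, 4.4]
grip_width: 0.135
grip_force: 20.0
```

>>> move_arm(
  increments="0 0 0 0 0 0 130;0 0 0 0 0 0 130;0 0 0 0 0 0 130;0 0 0 0 0 0 130;0 0 0 0 0 0 130;0 0 0 0 0 0 130;0 0 0 0 0 0 130;0 0 0 0 0 0 130",
)

```text
time: 9.72
position: [0.6171, -0.0177, 0.0379]
tool_rot: [2.557, 1.826, -0.0]
ft_force: [-0.2, -0.8, -0.1]
grip_width: 0.484
grip_force: 0.0
```

>>> move_arm(
  increments="0 0 5 0 0 0 130;0 0 10 0 0 0 130;0 0 15 0 0 0 130;0 0 15 0 0 0 130;0 0 15 0 0 0 130;0 0 15 0 0 0 130;-20 7 0 0 0 0 130;-30 10 0 0 0 0 130",
)

```text
time: 10.38
position: [0.5698, -0.0014, 0.1154]
tool_rot: [2.556, 1.821, 0.007]
ft_force: [-1.6, 0.2, 0.4]
grip_width: 0.487
grip_force: 0.0
```

>>> move_arm(
  increments="-30 10 0 0 0 0 255;-30 10 0 0 0 0 255;-20 7 0 0 0 0 255;0 0 0 0 0 0 255;0 0 0 0 0 0 255;0 0 0 0 0 0 255;0 0 0 0 0 0 255;0 0 0 0 0 0 255",
)

```text
time: 11.05
position: [0.4881, 0.026, 0.1132]
tool_rot: [-2.557, -1.825, -0.001]
ft_force: [-0.6, -0.5, -0.9]
grip_width: 0.028
grip_force: 0.0
```

Run:
```python
from fit import *
st=ctrl.get_state(); print(st["position"],st["ft_force"],st["grip_width"])
p=ctrl.get_image("scene"); np.savez("scene3.npz",**p); t=ctrl.get_image("top"); np.savez("top3.npz",**t)
r=lambda I,v,u,h,w:cv2.resize(I[v:v+h,u:u+w],(400,300),interpolation=cv2.INTER_CUBIC)
save("pics/placed.png",np.hstack([r(p["frame"],180,245,75,100),r(t["frame"],165,230,66,88)]))
stl,T=fit(p,TILE,(.573,-.026,-.35),(.012,.012,.05)); print("tile",stl,T)
```

```text
[0.48808658 0.02596677 0.11321204] [-0.57657209 -0.4619716  -0.91158572] 0.028277872310065292
tile -204.55301 [ 0.57315606 -0.02768683 -0.36865172]
```

View pics/placed.png

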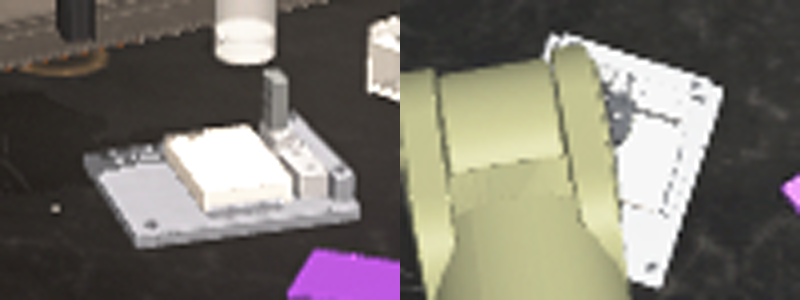

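Spacer is upright in the left (wide) gap and the tile has not moved. Now I'll bring the closed fingertips down in front of the tile's middle.

>>> move_arm(
  increments="8 -10 0 0 0 0 255;8 -10 0 0 0 0 255;7 -9 -10 0 0 0 255;0 0 -20 0 0 0 255;0 0 -20 0 0 0 255;0 0 -20 0 0 0 255;0 0 -16 0 0 0 255;0 0 -8 0 0 0 255",
  grip_force=30,
)

```text
time: 11.82
position: [0.5094, -0.0042, 0.0166]
tool_rot: [-2.556, -1.823, 0.004]
ft_force: [-0.9, 0.7, 0.2]
grip_width: 0.006
grip_force: 0.0
```

>>> move_arm(
  increments="0 0 -2 0 0 0 255;2 -0.7 0 0 0 0 255;2 -0.7 0 0 0 0 255;2 -0.7 0 0 0 0 255;2 -0.7 0 0 0 0 255;0 0 0 0 0 0 255;0 0 0 0 0 0 255;0 0 0 0 0 0 255",
)

```text
time: 12.48
position: [0.5182, -0.0056, 0.0173]
tool_rot: [2.556, 1.825, 0.0]
ft_force: [0.2, -0.0, 0.2]
grip_width: 0.004
grip_force: 0.0
```

>>> move_arm(
  increments="1.9 -0.65 0 0 0 0 255;1.9 -0.65 0 0 0 0 255;1.9 -0.65 0 0 0 0 255;1.9 -0.65 0 0 0 0 255;1.9 -0.65 0 0 0 0 255;1.9 -0.65 0 0 0 0 255;0 0 0 0 0 0 255;0 0 0 0 0 0 255",
)

```text
time: 13.15
position: [0.5296, -0.0095, 0.0169]
tool_rot: [-2.557, -1.826, 0.0]
ft_force: [0.1, -0.1, 0.1]
grip_width: 0.006
grip_force: 0.0
```

>>> move_arm(
  increments="0.95 -0.33 0 0 0 0 255;0.95 -0.33 0 0 0 0 255;0.95 -0.33 0 0 0 0 255;0.95 -0.33 0 0 0 0 255;0 0 0 0 0 0 255;0 0 0 0 0 0 255;0 0 0 0 0 0 255;0 0 0 0 0 0 255",
)

```text
time: 13.82
position: [0.5332, -0.0107, 0.017]
tool_rot: [2.557, 1.826, -0.0]
ft_force: [0.2, -0.2, 0.1]
grip_width: 0.005
grip_force: 0.0
```

>>> move_arm(
  increments="0.95 -0.33 0 0 0 0 255;0.95 -0.33 0 0 0 0 255;0.95 -0.33 0 0 0 0 255;0.95 -0.33 0 0 0 0 255;0 0 0 0 0 0 255;0 0 0 0 0 0 255;0 0 0 0 0 0 255;0 0 0 0 0 0 255",
)

```text
time: 14.48
position: [0.5369, -0.0121, 0.0169]
tool_rot: [-2.557, -1.826, 0.0]
ft_force: [-1.0, 0.6, 0.1]
grip_width: 0.007
grip_force: 0.6
```

>>> move_arm(
  increments="0.95 -0.33 0 0 0 0 255;0.95 -0.33 0 0 0 0 255;0.95 -0.33 0 0 0 0 255;0.95 -0.33 0 0 0 0 255;0 0 0 0 0 0 255;0 0 0 0 0 0 255;0 0 0 0 0 0 255;0 0 0 0 0 0 255",
)

```text
time: 15.15
position: [0.5397, -0.0129, 0.0169]
tool_rot: [-2.555, -1.825, 0.003]
ft_force: [-5.0, 1.5, 4.3]
grip_width: 0.006
grip_force: 2.5
```

>>> move_arm(
  increments="0.95 -0.33 0 0 0 0 255;0.95 -0.33 0 0 0 0 255;0 0 0 0 0 0 255;0 0 0 0 0 0 255;0 0 0 0 0 0 255;0 0 0 0 0 0 255;0 0 0 0 0 0 255;0 0 0 0 0 0 255",
)

```text
time: 15.82
position: [0.5397, -0.0129, 0.0167]
tool_rot: [-2.552, -1.824, 0.008]
ft_force: [-9.3, 2.2, 8.1]
grip_width: 0.003
grip_force: 4.8
```

Run:
```python
from fit import *
p=ctrl.get_image("scene"); np.savez("scene4.npz",**p)
st=ctrl.get_state(); print(st["position"],st["ft_force"])
stl,T=fit(p,TILE,(.578,-.029,-.35),(.012,.012,.05)); print("tile",stl,T)
save("pics/push1.png",p["frame"][170:260,245:365],6)
```

```text
[ 0.53973328 -0.01288142  0.01667529] [-8.79788639  2.33493811  8.62387111]
tile -159.7546 [ 0.58299944 -0.03135806 -0.71974117]
```

View pics/push1.png

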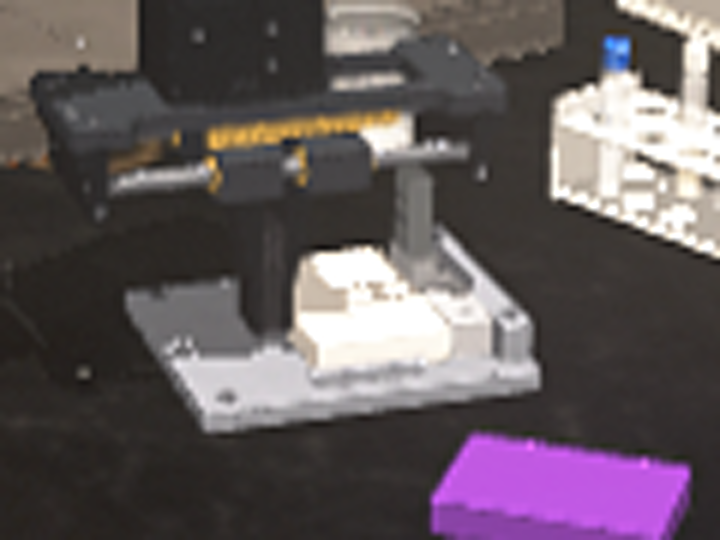

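The tile now looks seated against the thick stop. The upward force and the gripper body overhanging the tab near (415,165) are suspicious, so I'll back off and turn the gripper 90°, so that nothing overhangs the spacer.

>>> move_arm(
  increments="-3 1 0 0 0 0 255;-4 1.4 0 0 0 0 255;-5 1.7 0 0 0 0 255;-5 1.7 0 0 0 0 255;-5 1.7 0 0 0 0 255;0 0 0 0 0 0 255;0 0 0 0 0 0 255;0 0 0 0 0 0 255",
)

```text
time: 16.53
position: [0.5211, -0.0067, 0.0171]
tool_rot: [2.556, 1.825, 0.001]
ft_force: [-1.6, -0.4, -0.9]
grip_width: 0.004
grip_force: 0.0
```

Run:
```python
from fit import *
st=ctrl.get_state(); print(st["position"],st["ft_force"],st["joint_positions"])
p=ctrl.get_image("scene"); np.savez("scene5.npz",**p)
s2=np.load("scene2.npz")
G=grad(p,.8);JS=np.array([.5709,-.0238,-.3408])
b=[]
E1=edges(-30,30,-45,45,26,"r");E=np.vstack([E1,edges(-30,30,-45,45,26,"b"),seg([-.03,-.045,.010],[-.03,-.045,.026])])
for nm,Z,q in(("before",s2,0),("now",p,0)):
    G=grad(Z,.8)
    print(nm,fit(Z,E,(.576,-.028,-.35),(.012,.012,.03)))
```

```text
[ 0.52108796 -0.0067163   0.01713458] [-1.59706951 -0.40564675 -0.93111464] [ 0.41132086  0.29316967 -0.50127256  1.96828402  0.17561491  0.92129318
 -0.50928341]
before (np.float32(-161.95692), array([ 0.5750023 , -0.02413536, -0.35416427]))
now (np.float32(-165.47849), array([ 0.56460861,  0.0083865 , -0.26290962]))
```

>>> move_arm(
  increments="0 0 8 0 0 7 255;0 0 5 0 0 7 255;0 0 0 0 0 7 255;0 0 0 0 0 7 255;0 0 0 0 0 7 255;0 0 0 0 0 7 255;0 0 0 0 0 7 255;0 0 0 0 0 7 255",
)

```text
time: 17.25
position: [0.5211, -0.0067, 0.03]
tool_rot: [1.392, 2.816, 0.001]
ft_force: [-0.1, -0.0, -0.6]
grip_width: 0.007
grip_force: 0.0
```

>>> move_arm(
  increments="0 0 0 0 0 7 255;0 0 0 0 0 7 255;0 0 0 0 0 7 255;0 0 0 0 0 7 255;0 0 0 0 0 6 255;0 0 -5 0 0 0 255;0 0 -7 0 0 0 255;0 0 0 0 0 0 255",
)

```text
time: 17.92
position: [0.5197, -0.0068, 0.0164]
tool_rot: [-0.521, -3.096, -0.0]
ft_force: [0.4, -0.1, -0.4]
grip_width: 0.002
grip_force: 0.0
```

Run:
```python
from fit import *
st=ctrl.get_state(); a=st["tool_rot"]; print(st["position"],st["ft_force"],a,st["joint_positions"][6], (2*np.arctan2(a[1],a[0])-np.pi/2))
p=ctrl.get_image("scene"); np.savez("scene6.npz",**p)
save("pics/turned.png",p["frame"][170:260,245:365],6)
```

```text
[ 0.51973188 -0.00676646  0.01641536] [ 0.37610978 -0.10616568 -0.39125718] [-5.21021559e-01 -3.09572738e+00 -7.76783174e-05] 0.9736009504871409 -5.045870554546957
```

View pics/turned.png

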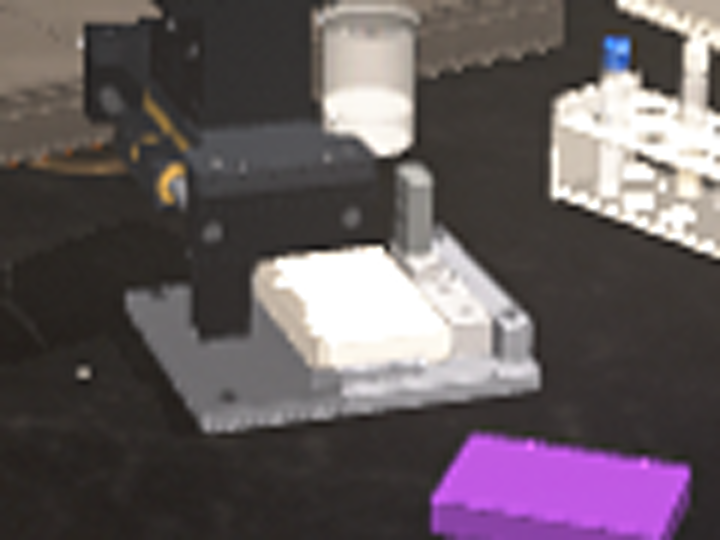

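Clear of the tab, spacer upright, tile near the stop. Pushing again.

>>> move_arm(
  increments="2.8 -1 0 0 0 0 255;2.8 -1 0 0 0 0 255;2.8 -1 0 0 0 0 255;2.8 -1 0 0 0 0 255;2.8 -1 0 0 0 0 255;1.9 -0.65 0 0 0 0 255;0 0 0 0 0 0 255;0 0 0 0 0 0 255",
)

```text
time: 18.63
position: [0.5367, -0.0122, 0.018]
tool_rot: [-0.517, -3.099, -0.0]
ft_force: [0.5, -0.3, 0.1]
grip_width: 0.005
grip_force: 0.0
```

>>> move_arm(
  increments="0.95 -0.33 0 0 0 0 255;0.95 -0.33 0 0 0 0 255;0.95 -0.33 0 0 0 0 255;0 0 0 0 0 0 255;0 0 0 0 0 0 255;0 0 0 0 0 0 255;0 0 0 0 0 0 255;0 0 0 0 0 0 255",
)

```text
time: 19.3
position: [0.5378, -0.0126, 0.0177]
tool_rot: [-0.516, -3.095, 0.0]
ft_force: [-4.3, 2.3, 4.2]
grip_width: 0.005
grip_force: 2.5
```

>>> move_arm(
  increments="0.7 -0.25 0 0 0 0 255;0.7 -0.25 0 0 0 0 255;0.7 -0.25 0 0 0 0 255;0 0 0 0 0 0 255;0 0 0 0 0 0 255;0 0 0 0 0 0 255;0 0 0 0 0 0 255;0 0 0 0 0 0 255",
)

```text
time: 19.97
position: [0.5379, -0.0126, 0.0175]
tool_rot: [-0.514, -3.091, 0.001]
ft_force: [-10.4, 2.8, 8.6]
grip_width: 0.002
grip_force: 5.1
```

Run:
```python
from fit import *
st=ctrl.get_state(); print(st["position"],st["ft_force"])
p=dict(ctrl.get_image("scene")); np.savez("scene7.npz",**p); s2=dict(np.load("scene2.npz"))
loc=lambda q,J:(lambda d,c,n:np.array([d[0]*c+d[1]*n,-d[0]*n+d[1]*c,q[2]-J[2]]))(q-J,np.cos(J[2]),np.sin(J[2]))
J=np.array([.5709,-.0238,-.3408])
for nm,Z in(("before",s2),("turned",dict(np.load("scene6.npz"))),("now",p)):
    s,q=fit(Z,np.vstack([edges(-30,30,-45,45,26,"rb"),seg([-.03,-.045,.010],[-.03,-.045,.026]),seg([.03,-.045,.010],[.03,-.045,.026]) ]),(.577,-.028,-.345),(.009,.009,.04)); print(nm,s,(loc(q,J)*1000).round(1))
    u,v=proj(Z,tf(J,np.array([[.010-.03,-.045,.026],[.04,-.045,.026],[.04,.0,.026]]))); print(u,v)
    s,q=fit(Z,TILE,(.577,-.028,-.345),(.009,.009,.04)); print(nm,s,(loc(q,J)*1000).round(1))
im=cv2.resize(p["frame"][185:260,255:355],None,fx=8,fy=8,interpolation=cv2.INTER_CUBIC)
save("pics/final.png",im)
```

```text
[ 0.53790579 -0.01255999  0.01750974] [-10.36016406   2.8234094    8.58449247]
before -181.40355 [ 3.7  6.4 22.6]
[297.70147826 320.00714455 314.08416776] [226.6738183  224.00409867 217.23697023]
before -204.52377 [  3.2  -3.  -23.5]
turned -134.02646 [ 8.6  3.7 61.6]
[297.70147826 320.00714455 314.08416776] [226.6738183  224.00409867 217.23697023]
turned -162.3188 [  -0.9    4.2 -394.4]
now -195.67188 [  46.1   84.8 -378. ]
[297.70147826 320.00714455 314.08416776] [226.6738183  224.00409867 217.23697023]
now -159.85873 [  12.5   -1.8 -303.4]
```

View pics/final.png

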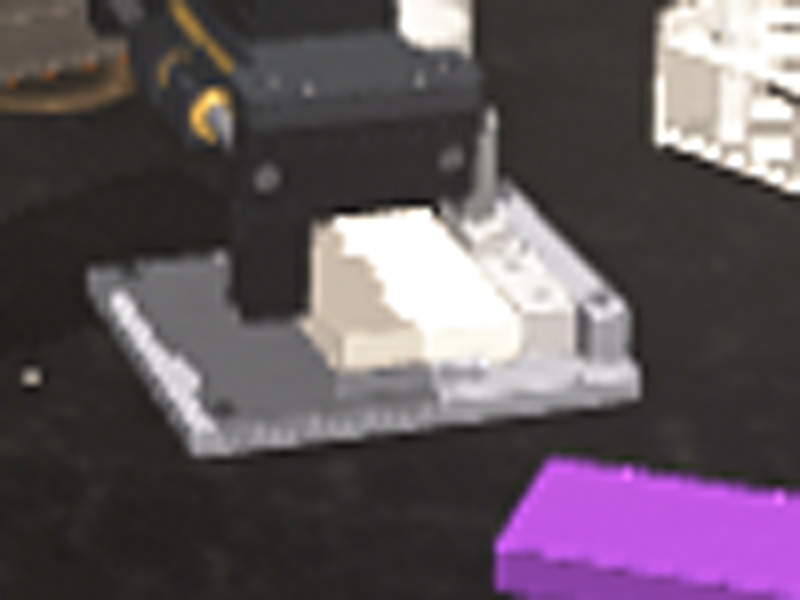

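```bash
python3 -c "
from bench import ctrl
print(ctrl.close_job())"
```

```text
the job is handed in; nothing more can be done
None
```

I handed the job in at about 20 s. The spacer stands in the wide gap, released, and the closed fingertips hold the tile against the spacer and thick stop with about 10.7 N. No verdict came back. The edge fit failed at the end, so flush and square rest on the picture and a hard stop when pushing.

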